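Wedge the rocking instrument case

TASK

The flat grey instrument case rocks because its near left foot is too short. With the fingertips alone, push the wooden wedge, thin end first, under that foot until the gap is just filled and the case stands level without being jacked up or shoved along; grip or lift nothing and leave the other things alone. Test it by pressing down firmly on the lid over that foot: if the corner dips, push the wedge farther, and when it no longer gives, finish with the fingertips still pressing there.

Things in the scene. Friction and masses are not known exactly. Their poses are not given: they have to be found in the camera images.
- case: flat grey instrument case, closed, loose, 1.3 to 1.9 kg, 160 mm (its x) by 210 mm (its y); lid top 58 mm, underside 16 mm above the table. Origin at table level under its centre, z up; its front, with latches and handle, faces -x (to the robot). It stands level on three domed feet of 9 mm radius at (0.060, 0.085), (0.060, -0.085), (-0.060, -0.085) m; the fourth is short
- case_corner (a point): point on the lid's top face straight above the centre of the short near left foot, at (-0.060, 0.085) m on the case, 58 mm above the table when level. That foot (domed, 9 mm radius) hangs 4 to 8 mm above the table (varies, not given). More than about 4 N down here makes the corner dip until the foot meets what is below; released, it tips back level
- wedge: loose wooden wedge, 100 mm long (its x), 44 mm wide (its y), 75 g. Origin at the centre of its underside; thin end (1 mm high) at x = +0.050, blunt end face (16 mm high) at x = -0.050; the top rises evenly from 1 to 17 mm. Slides with under 1 N; starts left of the case, thin end roughly towards the short foot; resistance rises to a few N when the ramp takes up the foot
- lamp: fixed clamp lamp at the table's left edge, never moves; keep clear. World positions: clamp near (0.37, 0.45, 0), lower arm leans up to an elbow at (0.29, 0.49, 0.40), upper arm runs from there over the table to (0.60, 0.35, 0.53) and the shade. The way round it from the far left is on the robot's side, at x below 0.25 m while y is above 0.3 m
- weight_2: dark red felt-covered steel weight, 34 x 56 x 23 mm, a bystander left of the case beyond the wedge; origin at the centre of its underside
- eraser: eraser, 21 x 42 x 13 mm, a bystander left of the case beyond the wedge; origin at the centre of its underside
- weight_1: dark green felt-covered steel weight, 34 x 56 x 23 mm, a bystander on the robot's side of the case; origin at the centre of its underside
- loupe: black loupe, 42 mm across and 42 mm high, a bystander right of the case; origin at the centre of its underside
- bottle_a: brown bottle with a black cap, 52 x 57 x 106 mm, a bystander at the far left; origin at the centre of its underside
Things that resemble listed ones, but are neither listed nor needed, are in the scene too. Several things have the shape of the wedge; the one meant has the colours described above.

How it is judged:
By the outcome, as a careful person would: the job done as asked, in the order asked, and still so for the second after the job is handed in, while the arm keeps its last pose, push and grip.
It also fails if it takes over 54 s, if anything falls off the work surface, if the arm or the gripper's body presses on something with over 40 N, if the wrist force passes 120 N, or if a joint passes its speed limit or range.

ROBOT

A 6-joint arm with a two-finger parallel gripper is mounted at the origin on a cart in front of the work surface, level with it; the furniture and walls round the work are solid. World frame = base frame: x ahead of the robot, y to its left, z up, the work surface at z = 0. Lengths are in m, angles in rad, forces in N, time in s.
With the tool pointing down it reaches from about 0.325 to 0.775 m from the base axis. Payload 5.5 kg.
Tool frame: the origin (TCP) lies on the front face of the gripper's body, between the roots of the fingers; the fingertips stand 80 mm ahead of it and the grasp point (between the pads) lies 61 mm ahead of it; z points along the fingers, y is the line along which they close (so a half turn about z gives the same grasp; the last joint's range is limited). The gripper opens to 88 mm and grips with 3 to 60 N. Pads are 20 mm wide; open, the fingers measure 115 mm over their backs; the gripper's body (75 mm by 178 mm) begins 61 mm behind the grasp point.
Start: joints at [-1.315, 0.091, 1.231, -0, 1.82, -0.057], TCP at [0.185, -0.571, 0.303] pointing down, gripper open.
Joint ranges: [-2.87, 2.87], [-0.86, 2.18], [0.17, 2.46], [-1.51, 4.65], [0.06, 2.69], [-2.65, 2.65]. Speed limits (rad/s): [2.57, 2.57, 3.01, 3.14, 3.14, 3.14].

INTERFACE

Orientations are given as a 3x3 rotation matrix whose columns are the frame's x, y, z axes.
In Python, from plant import arm gives the robot as it stands. The module is installed in compiled form; this text tells all that it offers.
- The arm moves only by the tool play_rows, never from a script. Its argument "commands" is a list of rows, each a list of 7 numbers: the opening, from 0 (shut) to 1 (fully open), then the shift along the world's x, y, z in mm, then the turn, a rotation vector about the world's x, y, z in rad. In form: [[fingers, dx, dy, dz, wx, wy, wz], ...]. A call has 1 to 20 rows; each row shifts and turns the commanded pose from where the row before left it; what a row does not reach is not made up. A row lasts 1/8 s, in which the tool goes at most 62.5 mm and 10.7 degrees, less where a joint would pass 70% of its speed; a pose out of reach is approached as far as the arm can. A call with a gripper value outside its range is refused whole. The fingers move at their own pace and stop on an object; "grip_force" is the grip in N (left out, the last holds). Time passes only in rows, so rows that do not move let the fingers close. It gives the time, the measured TCP pose, the force, the opening and the grip force at its end, in the units of the state.
- arm.get_state(): the state, without advancing time (a new reading comes with each control period).
- arm.camera(name): name is "side" or "top" or "wrist"; returns the picture (420x560x3 uint8, red, green, blue); there is no depth.
- arm.camera_params(name): a dict with "vertical_fov" (degrees; the focal length in pixels is half the picture's height over the tangent of half this angle, whatever the lens; pixels are square), "cx", "cy" (the principal point, pixels), "R" (3x3) and "t" (3): a world point X has camera coordinates R X + t. Camera axes: x right, y down, z forward; pixel columns grow to the right and rows downward; lengths in m; the calibration is good to about 2 mm. A picture is of the moment at which its call begins: read the wrist's pose just before it. camera_params takes no time and is no camera call; for the wrist camera it gives the pose at the moment of the call.
- arm.job_done(): hands the job in; it is judged then, once.
The state is a dict: "clock": time; "joints": joint angles; "dq": joint speeds; "effort": joint torques, N m; "position": TCP position; "ee_rot": TCP orientation; "wrist_force": force on the tool from outside, world axes, zero at the start; "wrist_torque": the same for the moment, N m; "grip_width": finger opening in m; "grasp_force": force on a finger pad.
Only numpy, scipy, OpenCV 4.12 (cv2) and the standard library are available. Lean on these libraries where they do the work, as an engineer would, in place of code of your own. Each camera call takes 0.05 s, during which the arm holds its last target. There are 200 camera calls.

## Working session

There is one attempt and no reset: what is moved stays moved. The work goes in short steps, Python scripts to look and compute and a tool call to move; the robot and the scene stay as the last step left them, time stands still between calls to the robot, and variables do not carry over. Pictures are saved under pics/ and viewed, at most 10 in all, crops included, and the job is handed in when it is done.

Besides the shell and the picture viewer there is one more tool, called after "Emit:" as name(argument=value, ...), one argument or row to a line, values as JSON. play_rows: Moves the arm, as the interface text tells. Its arguments: {"type":"object","properties":{"commands":{"type":"array","items":{"type":"array","items":{"type":"number"}}},"grip_force":{"type":"number"}},"required":["commands"]}

```bash
mkdir -p pics; cat > h.py <<'E'
import numpy as np, cv2
from plant import arm
def K(n):
    p=arm.camera_params(n); f=210/np.tan(np.radians(p["vertical_fov"])/2)
    return f,p["cx"],p["cy"],np.array(p["R"]),np.array(p["t"])
def snap(n,fn):
    im=arm.camera(n); cv2.imwrite("pics/"+fn,im[:,:,::-1]); return im
def ray(n,u,v,z):
    f,cx,cy,R,t=K(n); c=-R.T@t; d=R.T@np.array([(u-cx)/f,(v-cy)/f,1]); return c+d*(z-c[2])/d[2]
def proj(n,X):
    f,cx,cy,R,t=K(n); q=np.atleast_2d(X)@R.T+t; return np.c_[f*q[:,0]/q[:,2]+cx,f*q[:,1]/q[:,2]+cy]
def tri(obs):
    A=[];b=[]
    for n,u,v in obs:
        f,cx,cy,R,t=K(n)
        for k,(c,w) in enumerate(((cx,u),(cy,v))):
            a=(w-c)/f; A.append(a*R[2]-R[k]); b.append(t[k]-a*t[2])
    return np.linalg.lstsq(np.array(A),np.array(b),rcond=None)[0]
E
python3 - <<'E'
from h import *
a=snap("top","top0.png");b=snap("side","side0.png")
for n in("top","side"):
    f,cx,cy,R,t=K(n);print(n,f,cx,cy,-R.T@t);print(R.round(3))
print(arm.get_state())
E
```

```text
top 505.4233326944482 277.8335207737667 209.986641717799 [0.42335458 0.0356005  1.42084723]
[[ 0.017 -1.     0.001]
 [-0.998 -0.017 -0.063]
 [ 0.063  0.    -0.998]]
side 469.77636343218353 277.10642811528294 216.58564236973038 [ 1.37706024 -0.56043978  0.93244163]
[[ 0.591  0.806  0.014]
 [ 0.542 -0.384 -0.747]
 [-0.597  0.45  -0.664]]
{'clock': 0.1, 'joints': array([-1.31467811e+00,  9.18141975e-02,  1.23172500e+00, -3.71307028e-05,
        1.81978622e+00, -5.66939444e-02]), 'dq': array([ 0.00118486, -0.00111419, -0.00411087, -0.0004701 ,  0.00247969,
        0.00132822]), 'effort': array([ 3.35909790e-03, -4.47856522e+01, -4.07569993e+01,  7.01065734e-02,
        2.83660647e-02, -1.13226367e-04]), 'position': array([ 0.18460577, -0.57077835,  0.30162433]), 'ee_rot': array([[ 9.51474753e-01,  3.07726454e-01, -4.73767602e-04],
       [ 3.07726812e-01, -9.51473294e-01,  1.66712364e-03],
       [ 6.22408235e-05, -1.73201704e-03, -9.99998498e-01]]), 'wrist_force': array([0.2309612 , 0.29225104, 0.26730041]), 'wrist_torque': array([-0.03317402,  0.0251564 ,  0.00825146]), 'grasp_force': 0.0, 'grip_width': 0.08788687497379495}
```

View pics/top0.png

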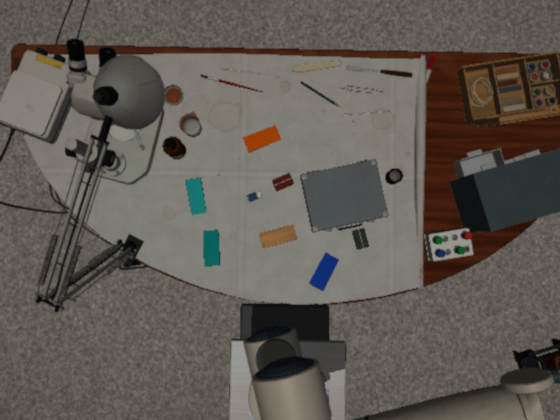

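View pics/side0.png

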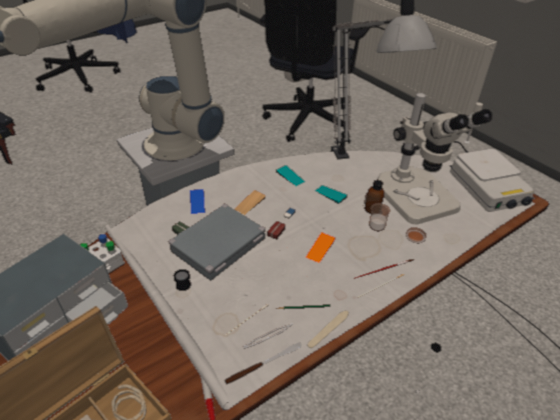

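The top view shows the case at (345,196). The wedge-shaped candidates are tan wood (278,236), orange (262,139), teal (196,196) and (211,248), and blue (324,271). I choose the tan one by its colour. The red weight is at (283,182), the eraser at (253,197), the green weight at (360,238) and the loupe at (395,176).

```bash
python3 - <<'E'
import cv2,numpy as np
a=cv2.imread("pics/top0.png")[145:265,235:405];b=cv2.imread("pics/side0.png")[175:285,160:330]
a=cv2.resize(a,None,fx=4.7,fy=4.7,interpolation=2)[:,:799];cv2.imwrite("pics/c1.png",cv2.convertScaleAbs(a,alpha=1.6))
b=cv2.resize(b,None,fx=4.7,fy=4.7,interpolation=2);cv2.imwrite("pics/c2.png",cv2.convertScaleAbs(b,alpha=1.6))
from h import *
for n,o in(("top",(235,145)),("side",(160,175))):
  im=cv2.imread(f"pics/{n}0.png");hsv=cv2.cvtColor(im,cv2.COLOR_BGR2HSV)
  m=((hsv[:,:,0]>8)&(hsv[:,:,0]<22)&(hsv[:,:,1]>90)&(hsv[:,:,2]>70)).astype(np.uint8)
  x0,y0,w,h=(250,215,60,40) if n=="top" else (225,183,50,40)
  mm=np.zeros_like(m);mm[y0:y0+h,x0:x0+w]=m[y0:y0+h,x0:x0+w]
  c=max(cv2.findContours(mm,0,1)[0],key=cv2.contourArea);r=cv2.minAreaRect(c);print(n,r,cv2.boxPoints(r).round(1).tolist())
E
```

```text
top ((277.6373291015625, 236.12181091308594), (15.015103340148926, 35.069175720214844), 75.25643920898438) [[258.79998779296875, 233.3000030517578], [292.70001220703125, 224.39999389648438], [296.5, 238.89999389648438], [262.6000061035156, 247.8000030517578]]
side ((249.37704467773438, 201.8524627685547), (12.291542053222656, 31.240999221801758), 50.194427490234375) [[233.39999389648438, 207.10000610351562], [257.3999938964844, 187.10000610351562], [265.29998779296875, 196.60000610351562], [241.3000030517578, 216.60000610351562]]
```

View pics/c1.png

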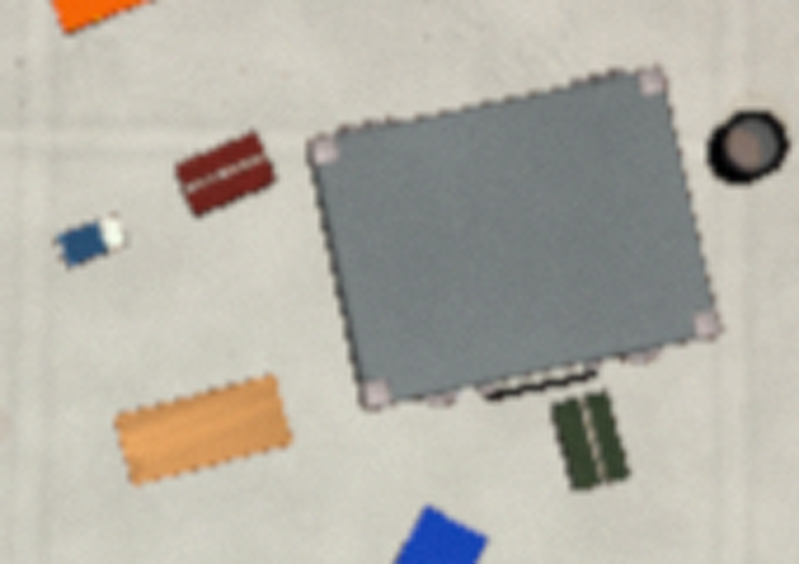

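View pics/c2.png

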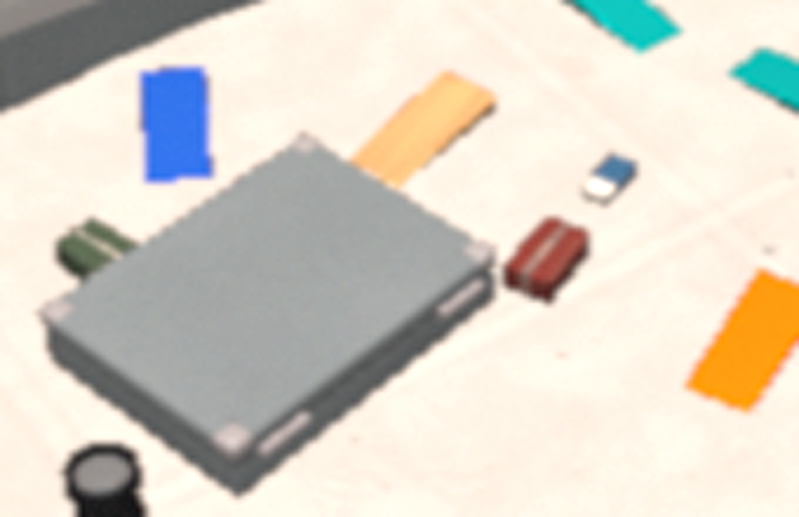

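The crops confirm the tan wedge at top (278,236). The lid corners are, in top: near left (313,232), near right (388,216), far right (375,160), far left (300,175). All four are visible in the side view too. Next I fit the poses.

```bash
cat > fit.py <<'E'
from h import *
from scipy.optimize import least_squares
def T(p,L):
    c,s=np.cos(p[2]),np.sin(p[2]);L=np.array(L,float)
    return np.c_[p[0]+c*L[:,0]-s*L[:,1],p[1]+s*L[:,0]+c*L[:,1],L[:,2]]
C=[(-.08,.105,.058),(-.08,-.105,.058),(.08,-.105,.058),(.08,.105,.058)]
def fit(L,obs,p0):
    f=lambda p:np.concatenate([(proj(n,T(p,np.array(L)[i]))-uv).ravel() for n,i,uv in obs])
    r=least_squares(f,p0);return r.x,r.fun.round(1)
W=[(-.05,.022,.0165),(.05,.022,.001),(.05,-.022,.001),(-.05,-.022,.0165)]
E
python3 - <<'E'
from fit import *
t=np.array([(365,407),(718,335),(660,68),(308,140)])/4.7+[235,145]
s=np.array([(305,135),(45,313),(235,452),(492,250)])/4.7+[160,175]
i=[0,1,2,3]
for k in i: print("corner",tri([("top",*t[k]),("side",*s[k])]).round(4))
for o in([("top",i,t)],[("side",i,s)],[("top",i,t),("side",i,s)]): 
    p,r=fit(C,o,[.47,-.1,0]);print(p.round(4),r)
print("lid over foot",T(p,[(-.06,.085,.058)]).round(4))
w=np.array([(116,415),(274,376),(292,444),(133,485)])/4.7+[235,145]
ws=np.array([(495,98),(450,70)])/4.7+[160,175]
print(tri([("top",*w[0]),("side",*ws[0])]),tri([("top",*w[3]),("side",*ws[1])]))
for o in([("top",i,w)],[("top",i,w),("side",[0,3],ws)]):
  q,r=fit(W,o,[.38,.07,-1.4]);print(q.round(4),r)
  print("wedge in case frame",T([0,0,-p[2]],[[*(q[:2]-p[:2]),0]]).round(4),"dyaw",q[2]-p[2])
E
```

```text
corner [ 0.4539 -0.0577  0.0545]
corner [ 0.4997 -0.2591  0.0531]
corner [ 0.654  -0.2251  0.0547]
corner [ 0.6072 -0.0235  0.0558]
[ 0.5522 -0.143   0.2194] [-0.4  0.6  0.6  0.3  0.3 -0.5 -0.4 -0.4]
[ 0.5579 -0.1405  0.2331] [-0.1 -0.7 -1.6 -0.1  0.1  0.4  1.7 -0.2]
[ 0.5545 -0.1414  0.2259] [-0.8 -0.1  0.1 -0.9 -0.5 -1.5 -1.1 -1.  -0.7 -1.2 -2.5 -0.9 -1.3 -0.3
  0.7 -0.6]
lid over foot [[ 0.477 -0.072  0.058]]
[0.44833106 0.08783117 0.01177762] [0.40783048 0.07802344 0.01357347]
[ 0.4388  0.0328 -1.3054] [-0.6 -0.1  0.5 -0.5  0.5  0.2 -0.4  0.4]
wedge in case frame [[-0.0738  0.1956  0.    ]] dyaw -1.531253966164868
[ 0.4401  0.0337 -1.3357] [-0.9 -1.2  0.5 -0.5  0.1  0.3 -1.1 -0.6 -0.8 -0.8 -1.8 -0.7]
wedge in case frame [[-0.0722  0.1963  0.    ]] dyaw -1.5616185515658274
```

The fit gives a case yaw of about 0.22, and the short foot at about (0.476, -0.072). The wedge is at about (0.439, 0.033) with its blunt end away from the case, about 13 mm off the foot's line. I move the fingers in behind the blunt end, high up.

Emit:
play_rows(
  commands=[
    [0.18,17,50,-3,0,0,0.107],
    [0.18,17,50,-3,0,0,0.107],
    [0.18,17,50,-3,0,0,0.107],
    [0.18,17,50,-3,0,0,0.107],
    [0.18,17,50,-3,0,0,0.107],
    [0.18,17,50,-3,0,0,0.107],
    [0.18,17,50,-3,0,0,0.107],
    [0.18,17,50,-3,0,0,0.107],
    [0.18,17,50,-3,0,0,0.107],
    [0.18,17,50,-3,0,0,0.107],
    [0.18,16,48,-3,0,0,0.107],
    [0.18,16,48,-3,0,0,0.107],
    [0.18,15,48,-3,0,0,0.107],
    [0.18,15,47,-3,0,0,0.103],
    [0.18,0,0,0,0,0,0],
    [0.18,0,0,0,0,0,0],
  ],
)

```text
clock: 2.1
position: [0.4164, 0.1199, 0.2603]
ee_rot: [[-0.234, 0.972, -0.001], [0.972, 0.234, -0.001], [-0.0, -0.001, -1.0]]
wrist_force: [0.5, -0.8, 0.2]
grip_width: 0.0158
grasp_force: 0.0
```

```bash
python3 - <<'E'
from h import *
s=arm.get_state();print(s["clock"],s["position"],s["ee_rot"].round(3).tolist(),s["grip_width"],s["wrist_force"])
im=snap("wrist","w0.png");f,cx,cy,R,t=K("wrist");print(f,cx,cy,-R.T@t,R.round(3).tolist())
cv2.imwrite("pics/w0.png",cv2.convertScaleAbs(im[:,:,::-1].copy(),alpha=1.5))
for X in([.476,-.072,.058],[.427,.082,0],[.451,-.016,0]):print(proj("wrist",X))
E
```

```text
2.1 [0.4164196  0.11990325 0.26025396] [[-0.234, 0.972, -0.001], [0.972, 0.234, -0.001], [-0.0, -0.001, -1.0]] 0.01578387506717608 [ 0.5210385  -0.84347048  0.22299383]
290.7788313097947 275.5382572875022 208.7306756409453 [0.39931045 0.19160195 0.34251076] [[0.973, 0.233, -0.001], [0.224, -0.936, 0.273], [0.063, -0.266, -0.962]]
[[286.75357005 364.03205279]]
[[276.89162541 221.04636527]]
[[277.19341383 292.93460101]]
```

View pics/w0.png

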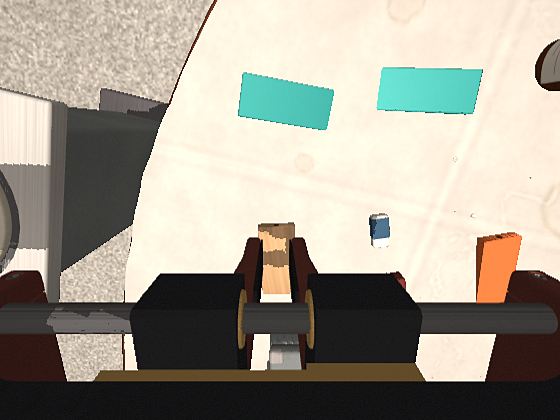

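The wedge's blunt end is at about (277,223) in the wrist picture, where predicted, and aligned with the fingers to about 1°. I descend behind it and approach.

Emit:
play_rows(
  commands=[
    [0.18,0,0,-40,0,0,0],
    [0.18,0,0,-50,0,0,0],
    [0.18,0,0,-40,0,0,0],
    [0.18,0,0,-25,0,0,0],
    [0.18,0,0,-12,0,0,0],
    [0.18,0,0,-6,0,0,0],
    [0.18,0,0,0,0,0,0],
    [0.18,2.4,-9.7,0,0,0,0],
    [0.18,2.4,-9.7,0,0,0,0],
    [0.18,1,-4,0,0,0,0],
    [0.18,1,-4,0,0,0,0],
    [0.18,1,-4,0,0,0,0],
    [0.18,0,0,0,0,0,0],
  ],
)

```text
clock: 3.78
position: [0.4245, 0.0885, 0.0876]
ee_rot: [[-0.233, 0.972, -0.0], [0.972, 0.233, -0.0], [-0.0, -0.0, -1.0]]
wrist_force: [-0.9, 0.5, -0.4]
grip_width: 0.0159
grasp_force: 0.0
```

Emit:
play_rows(
  commands=[
    [0.18,2.2,-4.6,0,0,0,0],
    [0.18,2.2,-4.6,0,0,0,0],
    [0.18,2.2,-4.6,0,0,0,0],
    [0.18,2.2,-4.6,0,0,0,0],
    [0.18,2.2,-4.6,0,0,0,0],
    [0.18,2.2,-4.6,0,0,0,0],
    [0.18,2.2,-4.6,0,0,0,0],
    [0.18,2.2,-4.6,0,0,0,0],
    [0.18,2.2,-4.6,0,0,0,0],
    [0.18,2.2,-4.6,0,0,0,0],
    [0.18,0,0,0,0,0,0],
    [0.18,0,0,0,0,0,0],
  ],
)

```text
clock: 5.28
position: [0.4465, 0.0427, 0.0877]
ee_rot: [[-0.234, 0.972, 0.0], [0.972, 0.234, 0.0], [-0.0, 0.0, -1.0]]
wrist_force: [0.3, -0.3, 0.3]
grip_width: 0.0155
grasp_force: 0.0
```

```bash
python3 - <<'E'
from h import *
a=snap("top","t1.png");b=snap("side","s1.png");w=snap("wrist","w1.png")
f=lambda i,x0,y0,x1,y1,k:cv2.resize(i[y0:y1,x0:x1,::-1],None,fx=k,fy=k,interpolation=2)
A=f(a,240,160,400,270,2.5);B=f(b,160,150,320,260,2.5);W=f(w,200,180,360,290,2.5)
cv2.imwrite("pics/m1.png",cv2.convertScaleAbs(np.vstack([np.hstack([A,B]),np.hstack([W,W*0])]),alpha=1.5))
E
```

```text
(no output)
```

View pics/m1.png

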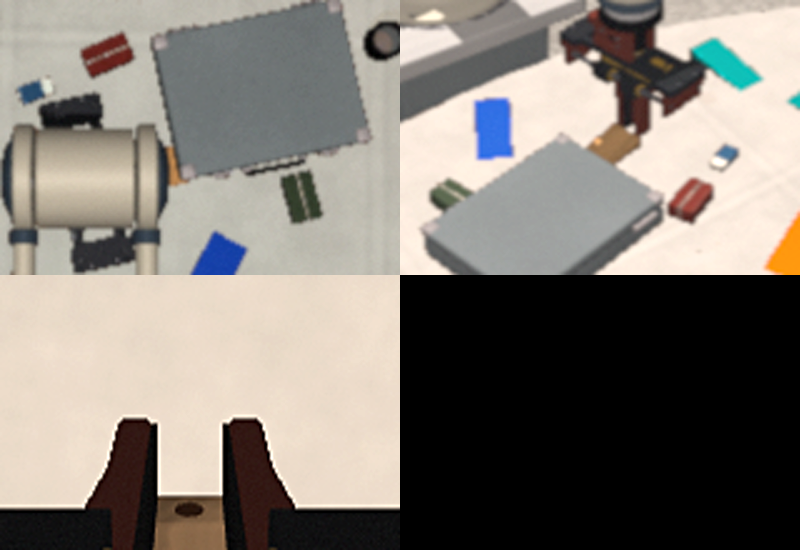

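The wedge has entered squarely under the case's left edge: the top crop shows its near edge level with the case corner, so it is centred on the foot. Its tip is about 8 mm short of the foot centre. I push straight on now.

Emit:
play_rows(
  commands=[
    [0.18,1.2,-4.9,0,0,0,0],
    [0.18,1.2,-4.9,0,0,0,0],
    [0.18,1.2,-4.9,0,0,0,0],
    [0.18,1.2,-4.9,0,0,0,0],
    [0.18,0.5,-1.9,0,0,0,0],
    [0.18,0,0,0,0,0,0],
    [0.18,0,0,0,0,0,0],
  ],
)

```text
clock: 6.3
position: [0.4517, 0.0212, 0.0876]
ee_rot: [[-0.234, 0.972, -0.0], [0.972, 0.234, -0.0], [-0.0, -0.0, -1.0]]
wrist_force: [-0.3, 0.6, 0.7]
grip_width: 0.0158
grasp_force: 0.0
```

Emit:
play_rows(
  commands=[
    [0.18,0.25,-1,0,0,0,0],
    [0.18,0.25,-1,0,0,0,0],
  ],
)

```text
clock: 6.55
position: [0.4522, 0.0193, 0.0876]
ee_rot: [[-0.234, 0.972, -0.0], [0.972, 0.234, 0.0], [0.0, 0.0, -1.0]]
wrist_force: [-0.3, -0.1, 0.9]
grip_width: 0.0159
grasp_force: 0.2
```

Emit:
play_rows(
  commands=[
    [0.18,0.25,-1,0,0,0,0],
    [0.18,0.25,-1,0,0,0,0],
  ],
)

```text
clock: 6.8
position: [0.4528, 0.0171, 0.0876]
ee_rot: [[-0.234, 0.972, 0.0], [0.972, 0.234, -0.0], [-0.0, 0.0, -1.0]]
wrist_force: [-0.2, -0.4, -0.8]
grip_width: 0.0161
grasp_force: 0.2
```

Emit:
play_rows(
  commands=[
    [0.18,0.25,-1,0,0,0,0],
    [0.18,0.25,-1,0,0,0,0],
  ],
)

```text
clock: 7.05
position: [0.4533, 0.0151, 0.0876]
ee_rot: [[-0.234, 0.972, -0.0], [0.972, 0.234, -0.0], [0.0, -0.0, -1.0]]
wrist_force: [-0.1, 0.3, 0.1]
grip_width: 0.0159
grasp_force: 0.2
```

Emit:
play_rows(
  commands=[
    [0.18,0.25,-1,0,0,0,0],
    [0.18,0.25,-1,0,0,0,0],
  ],
)

```text
clock: 7.3
position: [0.4537, 0.0131, 0.0876]
ee_rot: [[-0.234, 0.972, 0.0], [0.972, 0.234, 0.0], [0.0, 0.0, -1.0]]
wrist_force: [0.1, 0.7, -0.6]
grip_width: 0.0157
grasp_force: 0.2
```

Emit:
play_rows(
  commands=[
    [0.18,0.25,-1,0,0,0,0],
    [0.18,0.25,-1,0,0,0,0],
  ],
)

```text
clock: 7.55
position: [0.4542, 0.0111, 0.0876]
ee_rot: [[-0.234, 0.972, -0.0], [0.972, 0.234, 0.0], [0.0, -0.0, -1.0]]
wrist_force: [0.4, -0.3, 0.3]
grip_width: 0.0158
grasp_force: 0.2
```

Emit:
play_rows(
  commands=[
    [0.18,0.25,-1,0,0,0,0],
    [0.18,0.25,-1,0,0,0,0],
  ],
)

```text
clock: 7.8
position: [0.4548, 0.0091, 0.0876]
ee_rot: [[-0.234, 0.972, 0.0], [0.972, 0.234, 0.0], [0.0, 0.0, -1.0]]
wrist_force: [1.0, 0.4, -0.7]
grip_width: 0.0157
grasp_force: 0.2
```

Emit:
play_rows(
  commands=[
    [0.18,0.25,-1,0,0,0,0],
    [0.18,0.25,-1,0,0,0,0],
  ],
)

```text
clock: 8.05
position: [0.4553, 0.0071, 0.0876]
ee_rot: [[-0.234, 0.972, 0.0], [0.972, 0.234, -0.0], [-0.0, 0.0, -1.0]]
wrist_force: [-0.1, 0.3, -0.3]
grip_width: 0.0161
grasp_force: 0.2
```

Emit:
play_rows(
  commands=[
    [0.18,0.25,-1,0,0,0,0],
    [0.18,0.25,-1,0,0,0,0],
  ],
)

```text
clock: 8.3
position: [0.4558, 0.0051, 0.0876]
ee_rot: [[-0.234, 0.972, 0.0], [0.972, 0.234, 0.0], [-0.0, 0.0, -1.0]]
wrist_force: [-0.5, 0.1, 0.7]
grip_width: 0.0157
grasp_force: 0.2
```

Emit:
play_rows(
  commands=[
    [0.18,0.25,-1,0,0,0,0],
    [0.18,0.25,-1,0,0,0,0],
  ],
)

```text
clock: 8.55
position: [0.4562, 0.0031, 0.0876]
ee_rot: [[-0.234, 0.972, -0.0], [0.972, 0.234, -0.0], [-0.0, -0.0, -1.0]]
wrist_force: [-0.1, 0.3, 0.1]
grip_width: 0.0156
grasp_force: 0.1
```

Emit:
play_rows(
  commands=[
    [0.18,0.25,-1,0,0,0,0],
    [0.18,0.25,-1,0,0,0,0],
  ],
)

```text
clock: 8.8
position: [0.4567, 0.0013, 0.0876]
ee_rot: [[-0.234, 0.972, -0.0], [0.972, 0.234, 0.001], [0.001, -0.0, -1.0]]
wrist_force: [-1.3, 1.9, 0.1]
grip_width: 0.0159
grasp_force: 0.9
```

Emit:
play_rows(
  commands=[
    [0.18,0.13,-0.5,0,0,0,0],
    [0.18,0,0,0,0,0,0],
  ],
)

```text
clock: 9.05
position: [0.4568, 0.0008, 0.0876]
ee_rot: [[-0.234, 0.972, -0.0], [0.972, 0.234, 0.0], [0.0, 0.0, -1.0]]
wrist_force: [-0.7, 1.6, 0.8]
grip_width: 0.0154
grasp_force: 1.1
```

The ramp has taken up the foot, with about 1.8 N of resistance at roughly 34 mm past the foot centre. I retreat and go above the corner to test.

Emit:
play_rows(
  commands=[
    [0.18,-1.2,5,0,0,0,0],
    [0.18,-2.4,10,0,0,0,0],
    [0.0,-3,12,10,0,0,0],
    [0.0,0,0,35,0,0,0],
    [0.0,0,0,30,0,0,0],
    [0.0,6,-24,0,0,0,0],
    [0.0,8,-36,0,0,0,0],
    [0.0,8,-30,0,0,0,0],
    [0.0,4,-10,0,0,0,0],
    [0.0,0,0,-8,0,0,0],
    [0.0,0,0,-8,0,0,0],
    [0.0,0,0,-4,0,0,0],
    [0.0,0,0,0,0,0,0],
  ],
)

```text
clock: 10.68
position: [0.4759, -0.0717, 0.142]
ee_rot: [[-0.235, 0.972, -0.001], [0.972, 0.235, 0.0], [0.001, -0.001, -1.0]]
wrist_force: [0.0, 0.6, 0.3]
grip_width: 0.0004
grasp_force: 0.0
```

```bash
python3 - <<'E'
from h import *
a=snap("top","t2.png");b=snap("side","s2.png")
f=lambda i,x0,y0,x1,y1,k:cv2.resize(i[y0:y1,x0:x1,::-1],None,fx=k,fy=k,interpolation=2)
A=f(a,240,160,400,270,2.5);B=f(b,160,165,320,275,2.5)
B0=cv2.resize(cv2.imread("pics/side0.png")[165:275,160:320],None,fx=2.5,fy=2.5,interpolation=2);A0=cv2.resize(cv2.imread("pics/top0.png")[160:270,240:400],None,fx=2.5,fy=2.5,interpolation=2)
cv2.imwrite("pics/m2.png",cv2.convertScaleAbs(np.vstack([np.hstack([A,B]),np.hstack([A0,B0])]),alpha=1.5))
E
```

```text
(no output)
```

View pics/m2.png

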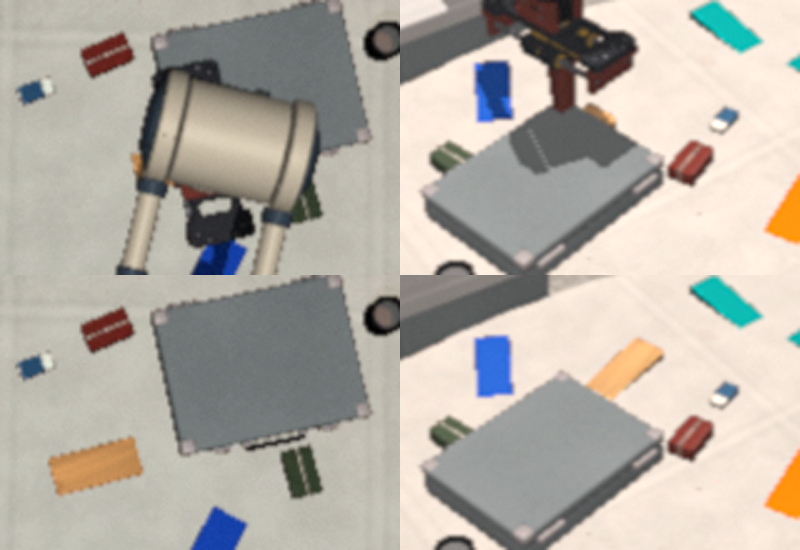

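The case has not moved: its corners match the start picture in both views. The wedge is under the corner and the fingertips are over it. Now I press down in steps.

Emit:
play_rows(
  commands=[
    [0.0,0,0,-2,0,0,0],
    [0.0,0,0,-1,0,0,0],
  ],
)

```text
clock: 11.02
position: [0.4763, -0.0723, 0.1397]
ee_rot: [[-0.234, 0.972, 0.0], [0.972, 0.234, -0.0], [-0.0, 0.0, -1.0]]
wrist_force: [-0.3, 0.7, -0.4]
grip_width: 0.0002
grasp_force: 0.0
```

Emit:
play_rows(
  commands=[
    [0.0,0,0,-1,0,0,0],
    [0.0,0,0,0,0,0,0],
  ],
)

```text
clock: 11.28
position: [0.4762, -0.0723, 0.1385]
ee_rot: [[-0.234, 0.972, -0.0], [0.972, 0.234, 0.0], [0.0, -0.0, -1.0]]
wrist_force: [-0.2, 0.1, -0.4]
grip_width: 0.0004
grasp_force: 0.0
```

Emit:
play_rows(
  commands=[
    [0.0,0,0,-0.5,0,0,0],
    [0.0,0,0,0,0,0,0],
  ],
)

```text
clock: 11.52
position: [0.4762, -0.0723, 0.1381]
ee_rot: [[-0.234, 0.972, -0.0], [0.972, 0.234, 0.0], [0.0, -0.0, -1.0]]
wrist_force: [-0.1, -0.9, -0.4]
grip_width: 0.0003
grasp_force: 0.0
```

Emit:
play_rows(
  commands=[
    [0.0,0,0,-0.5,0,0,0],
    [0.0,0,0,0,0,0,0],
  ],
)

```text
clock: 11.78
position: [0.4763, -0.0723, 0.1379]
ee_rot: [[-0.234, 0.972, 0.0], [0.972, 0.234, -0.0], [-0.0, 0.0, -1.0]]
wrist_force: [-0.9, 0.7, 0.6]
grip_width: 0.0003
grasp_force: 1.1
```

Contact is at z = 0.1379, about the level lid height. I press harder.

Emit:
play_rows(
  commands=[
    [0.0,0,0,-0.5,0,0,0],
    [0.0,0,0,0,0,0,0],
  ],
)

```text
clock: 12.02
position: [0.4763, -0.0723, 0.1378]
ee_rot: [[-0.234, 0.972, 0.0], [0.972, 0.234, -0.0], [-0.0, 0.0, -1.0]]
wrist_force: [-2.4, 0.5, 5.5]
grip_width: 0.0005
grasp_force: 2.6
```

Emit:
play_rows(
  commands=[
    [0.0,0,0,-0.5,0,0,0],
    [0.0,0,0,0,0,0,0],
  ],
)

```text
clock: 12.28
position: [0.4763, -0.0723, 0.1378]
ee_rot: [[-0.234, 0.972, 0.001], [0.972, 0.234, -0.0], [-0.0, 0.0, -1.0]]
wrist_force: [-3.4, 0.8, 6.8]
grip_width: 0.001
grasp_force: 3.7
```

Emit:
play_rows(
  commands=[
    [0.0,0,0,-0.5,0,0,0],
    [0.0,0,0,0,0,0,0],
  ],
)

```text
clock: 12.52
position: [0.4763, -0.0723, 0.1377]
ee_rot: [[-0.234, 0.972, 0.001], [0.972, 0.234, -0.0], [-0.0, 0.001, -1.0]]
wrist_force: [-5.3, 1.1, 9.0]
grip_width: 0.0004
grasp_force: 4.9
```

Emit:
play_rows(
  commands=[
    [0.0,0,0,-0.5,0,0,0],
    [0.0,0,0,0,0,0,0],
  ],
)

```text
clock: 12.78
position: [0.4763, -0.0723, 0.1377]
ee_rot: [[-0.234, 0.972, 0.001], [0.972, 0.234, -0.0], [-0.0, 0.001, -1.0]]
wrist_force: [-5.7, 2.2, 12.2]
grip_width: 0.0006
grasp_force: 6.0
```

The corner is stiff: it gives only 0.2 mm under 12 N, so there is no dip. I relieve the sideways force, then press a bit more firmly.

Emit:
play_rows(
  commands=[
    [0.0,-0.5,0,0,0,0,0],
    [0.0,0,0,0,0,0,0],
  ],
)

```text
clock: 13.02
position: [0.4761, -0.0723, 0.1377]
ee_rot: [[-0.234, 0.972, 0.002], [0.972, 0.234, -0.0], [-0.001, 0.002, -1.0]]
wrist_force: [-4.5, 1.7, 10.5]
grip_width: 0.0007
grasp_force: 5.4
```

Emit:
play_rows(
  commands=[
    [0.0,-0.5,0.2,-0.5,0,0,0],
    [0.0,0,0,0,0,0,0],
  ],
)

```text
clock: 13.28
position: [0.476, -0.0722, 0.1376]
ee_rot: [[-0.234, 0.972, 0.003], [0.972, 0.234, -0.001], [-0.001, 0.003, -1.0]]
wrist_force: [-2.7, 0.3, 11.5]
grip_width: 0.0003
grasp_force: 5.9
```

Emit:
play_rows(
  commands=[
    [0.0,-0.3,0.1,-0.5,0,0,0],
    [0.0,0,0,0,0,0,0],
    [0.0,0,0,0,0,0,0],
  ],
)

```text
clock: 13.65
position: [0.4759, -0.0722, 0.1376]
ee_rot: [[-0.234, 0.972, 0.004], [0.972, 0.234, -0.001], [-0.002, 0.004, -1.0]]
wrist_force: [-2.8, 0.0, 13.2]
grip_width: 0.0003
grasp_force: 6.7
```

Emit:
play_rows(
  commands=[
    [0.0,-0.4,0,-0.6,0,0,0],
    [0.0,-0.3,0,-0.6,0,0,0],
    [0.0,0,0,0,0,0,0],
    [0.0,0,0,0,0,0,0],
    [0.0,0,0,0,0,0,0],
    [0.0,0,0,0,0,0,0],
  ],
)

```text
clock: 14.4
position: [0.4757, -0.0722, 0.1375]
ee_rot: [[-0.234, 0.972, 0.006], [0.972, 0.234, -0.001], [-0.002, 0.006, -1.0]]
wrist_force: [-4.6, 1.2, 16.8]
grip_width: 0.0006
grasp_force: 8.6
```

```bash
python3 - <<'E'
from h import *
b=snap("side","s3.png")
f=lambda i:cv2.resize(i[165:275,160:320],None,fx=3.6,fy=2.7*4/3,interpolation=2)[:300*2]
s0=cv2.imread("pics/side0.png");B=b[:,:,::-1]
k=lambda i:cv2.resize(i[175:285,160:320],(400,275),interpolation=2)
cv2.imwrite("pics/m3.png",cv2.convertScaleAbs(np.hstack([k(s0),k(B)]),alpha=1.5))
# shift of the unshadowed right part of the case between pictures
g=[cv2.cvtColor(np.ascontiguousarray(i[225:285,165:275]),cv2.COLOR_BGR2GRAY).astype(np.float32) for i in(s0,B)]
print(cv2.phaseCorrelate(*g)); s=arm.get_state();print(s["clock"],s["position"],s["wrist_force"])
E
```

```text
((-0.0046087180074536604, -0.03531247133004456), 0.9846083871523539)
14.45 [ 0.47574252 -0.07220036  0.13749056] [-3.7904731   1.05109286 17.41796982]
```

View pics/m3.png

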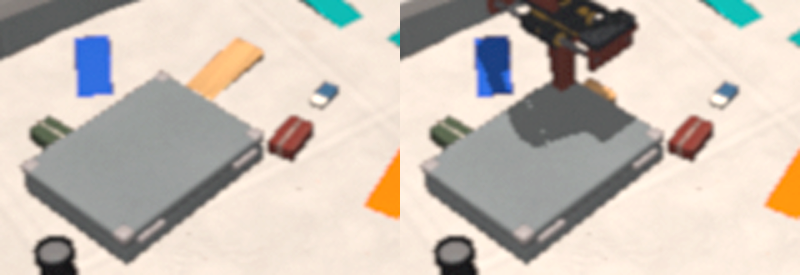

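The case has not shifted (picture shift under 0.05 px), it stands level, and the corner holds stiff under 17 N. I hand in with the fingertips still pressing.

```bash
python3 -c "
from plant import arm
print(arm.job_done())"
```

```text
the job is handed in; nothing more can be done
None
```

The wedge fills the gap under the near left foot; the case stands level and unshifted, and the corner gave only about 0.4 mm under a 17 N press. I handed the job in at 14.5 s with the fingertips still pressing there; no verdict came back.

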